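# Dock the hall torch in its push-fit charging collet

### The arm

A 6-joint arm with a two-finger parallel gripper is mounted at the origin on the work surface. World frame = base frame: x ahead of the robot, y to its left, z up, the work surface at z = 0. Lengths are in m, angles in rad, forces in N, time in s.
With the tool pointing down it reaches from about 0.35 to 0.95 m from the base axis. Payload 17.4 kg.
Tool frame: the origin (TCP) lies at the very end of the fingers, on their centre line; the grasp point (between the pads) lies 19 mm behind it; z points along the fingers, y is the line along which they close (so a half turn about z gives the same grasp; the last joint's range is limited). The gripper opens to 93 mm and grips with 3 to 60 N. Pads are 15 mm wide; open, the fingers measure 128 mm over their backs; the gripper's body (75 mm by 188 mm) begins 65 mm behind the grasp point.
Start: joints at [-1.227, 0.116, 1.442, -0, 1.584, -0.038], TCP at [0.251, -0.626, 0.219] pointing down, gripper open.
Joint ranges: [-2.83, 2.83], [-0.83, 2.19], [0.07, 2.5], [-1.14, 4.28], [0.01, 3], [-2.97, 2.97]. Speed limits (rad/s): [1.89, 1.89, 2.22, 3.14, 3.14, 3.14].

### API

Orientations are given as a rotation vector (axis times angle).
In Python, from rig import get_state, get_image, camera_model, close_job gives the robot as it stands.
- The arm moves only by the tool drive_tool, never from a script. Its argument "deltas" is a list of rows, each a list of 7 numbers: the opening, from -1 (shut) to 1 (fully open), then the shift along the tool's x, y, z in mm, then the turn, a rotation vector about the tool's x, y, z in degrees. In form: [[fingers, tx, ty, tz, ax, ay, az], ...]. A call has exactly 10 rows; each row shifts and turns the commanded pose from where the row before left it, along the tool's axes as they then stand; what a row does not reach is not made up. A row lasts 1/8 s, in which the tool goes at most 62.5 mm and 10.7 degrees, less where a joint would pass 70% of its speed; a pose out of reach is approached as far as the arm can. A call is refused whole if a number of a shift passes 62.5 or a number of a turn 10.7, either way. A call with a gripper value outside its range is refused whole. The fingers move at their own pace and stop on an object; "grip_force" is the grip in N (left out, the last holds). Time passes only in rows, so rows that do not move let the fingers close, or fill a call up. It gives the time, the measured TCP pose, the force, the opening and the grip force at its end, in the units of the state.
- get_state(): the state, without advancing time (a new reading comes with each control period).
- get_image(name): name is "side" or "top"; returns the picture (384x512x3 uint8, red, green, blue); there is no depth.
- camera_model(name): a dict with "fx", "fy", "cx", "cy" (pixels), "world_from_camera" (4x4, takes a point from camera to world coordinates). Camera axes: x right, y down, z forward; pixel columns grow to the right and rows downward; lengths in m; the calibration is good to about 2 mm. A picture is of the moment at which its call begins. camera_model takes no time and is no camera call.
- close_job(): hands the job in; it is judged then, once.
The state is a dict: "t": time; "joint_positions": joint angles; "joint_vel": joint speeds; "effort": joint torques, N m; "position": TCP position; "eef_rot": TCP orientation; "wrist_force": force on the tool from outside, world axes, zero at the start; "wrist_torque": the same for the moment, N m; "finger_gap": finger opening in m; "finger_force": force on a finger pad.
Only numpy, scipy, OpenCV 4.12 (cv2) and the standard library are available. Lean on these libraries where they do the work, as an engineer would, in place of code of your own. Each camera call takes 0.05 s, during which the arm holds its last target. There are 200 camera calls.

### The job

Take the silver torch from its wooden rest and push it, tail first, into the leaning red push-fit collet of its charging dock: past the springy seal until it bottoms fully home, then let go and leave it there. Leave the bowl, coin tray, mint tin and comb where they are.

Things in the scene. Friction and masses are not known exactly. Their poses are not given: they have to be found in the camera images.
- torch: Silver aluminium torch (flashlight), 180 mm long, 140 to 240 g, lying level in the notches of the rest; lifts straight up. Origin: centre of its tail face; +x along its axis to the head; roll about x is free. Body 26 mm in diameter; tail edge tapered from 18 mm at the face to 26 mm at 6 mm. Bare silver to 60 mm from the tail, black sleeve 60 to 130, neck to 145, then the 36 mm head, yellow lens.
- torch_grip (a point): Point on the torch's axis 95 mm from the tail face, in the black sleeve (26 mm across), near the balance point: a good place to grip across. The rest leaves it clear for 35 mm either way along the torch.
- rest: Fixed wooden rest: base board 150 x 70 x 10 mm, origin at the centre of its underside, z up, long side along x. Notched supports 8 mm thick, 45 mm wide, 46 mm high stand at x = -56 and +56 mm; the torch lies in them along +x, its axis 45 mm up, its tail face at about x = -81 mm. Between them only the board lies under the torch.
- dock: Fixed red charging dock: foot plate 130 (x) x 90 (y) x 12 mm, origin at the centre of its underside, z up. It carries the collet, which leans towards the dock's +x side.
- collet: The dock's push-fit collet, a fixed red round socket. Origin: centre of the bore's floor, 55 mm above the table; +z outward along the bore axis, 64 deg from vertical (26 deg above level), leaning to the dock's +x; its +x points down. Outside 50 mm in diameter, 63 mm at the mouth. Bore 29 mm wide from z = 0 to 48 mm, then a funnel, 43 mm wide at the mouth (z = 60 mm).
- collet_mouth (a point): Centre of the collet's mouth, 60 mm from the bore's floor on the bore axis. Fully home, the edge of the torch's black sleeve is level with it, and the torch, once let go, sags by about 5 deg. A gripper that took the lying torch across from straight above leans 26 deg from vertical when the torch is in line with the bore.
- seal (a point): Centre of the seal, on the bore axis 20 mm above the floor: four orange spring-loaded balls around the bore, which stop the torch from sliding in by its weight. Pushing past it and on along the axis takes about 5 to 12 N, until the tail face stops hard on the floor.
- bowl: Bystander: black ceramic bowl, 140 mm across, 60 mm high, origin under its centre.
- tray: Bystander: clear acrylic tray with coins, 130 x 170 x 25 mm, origin under its centre.
- tin: Bystander: blue plastic mint tin with a latch, 60 x 95 x 20 mm, origin under its centre.
- comb: Bystander: wooden comb, 150 mm long (y), 37 mm wide, 6 mm thick, origin under its middle.
Not all that is in view belongs to the job. Of the things that look like the torch, the middle-sized one is meant.

How it is judged:
By the outcome, as a careful person would: the job done as asked, in the order asked, and still so for the second after the job is handed in, with the robot touching nothing.
It also fails if it takes over 43 s, if anything falls off the work surface, if the arm or the gripper's body presses on something with over 40 N, if the wrist force passes 120 N, or if a joint passes its speed limit or range.

## Working session

There is one attempt and no reset: what is moved stays moved. The work goes in short steps, Python scripts to look and compute and a tool call to move; the robot and the scene stay as the last step left them, time stands still between calls to the robot, and variables do not carry over. Pictures are saved under pics/ and viewed, at most 10 in all, crops included, and the job is handed in when it is done.

Besides the shell and the picture viewer there is one more tool, called as name([rows], argument=value, ...), one row to a line, values as JSON. drive_tool: Moves the arm, as the interface text tells. Its arguments: {"type":"object","properties":{"deltas":{"type":"array","items":{"type":"array","items":{"type":"number"}}},"grip_force":{"type":"number"}},"required":["deltas"]}

```bash
mkdir -p pics
python3 - <<'E'
from rig import *
import cv2
for n in("top","side"):
    cv2.imwrite(f"pics/{n}0.png",cv2.resize(get_image(n),(800,600),interpolation=cv2.INTER_CUBIC)[:,:,::-1]); m=camera_model(n); print(n,m)
s=get_state(); print(s)
E
```

```text
top {'fx': 361.196062320463, 'fy': 361.196062320463, 'cx': 257.7172897704234, 'cy': 194.94871369467302, 'world_from_camera': array([[-0.00301591, -0.99285997,  0.1192476 ,  0.40001079],
       [-0.99998919,  0.00341628,  0.00315325,  0.01292226],
       [-0.00353812, -0.1192368 , -0.99285954,  1.35450552],
       [ 0.        ,  0.        ,  0.        ,  1.        ]])}
side {'fx': 488.3260179075732, 'fy': 488.3260179075732, 'cx': 250.03168606410253, 'cy': 188.01730058695534, 'world_from_camera': array([[-0.83865619, -0.36165973,  0.40725672, -0.06256676],
       [-0.54460178,  0.56785702, -0.61720929,  0.90851489],
       [-0.00804384, -0.73941912, -0.67319734,  1.08030551],
       [ 0.        ,  0.        ,  0.        ,  1.        ]])}
{'t': 0.1, 'joint_positions': array([-1.22678942e+00,  1.16428232e-01,  1.44216599e+00, -2.26407503e-05,
        1.58401701e+00, -3.77725191e-02]), 'joint_vel': array([ 0.00041299,  0.0021327 , -0.00175812,  0.00136223,  0.00066978,
       -0.00030803]), 'effort': array([ 1.45850299e-03, -7.22890592e+01, -6.23864436e+01,  7.81385670e-02,
        2.28558015e-02, -1.00529578e-04]), 'position': array([ 0.25142885, -0.6262334 ,  0.21800577]), 'eef_rot': array([-3.08354327e+00, -5.95871514e-01,  2.79084109e-04]), 'wrist_force': array([-0.60394718,  0.17058561,  0.19960134]), 'wrist_torque': array([ 0.01189794,  0.00977808, -0.04089679]), 'finger_force': 0.0, 'finger_gap': 0.09285896485083442}
```

View pics/top0.png

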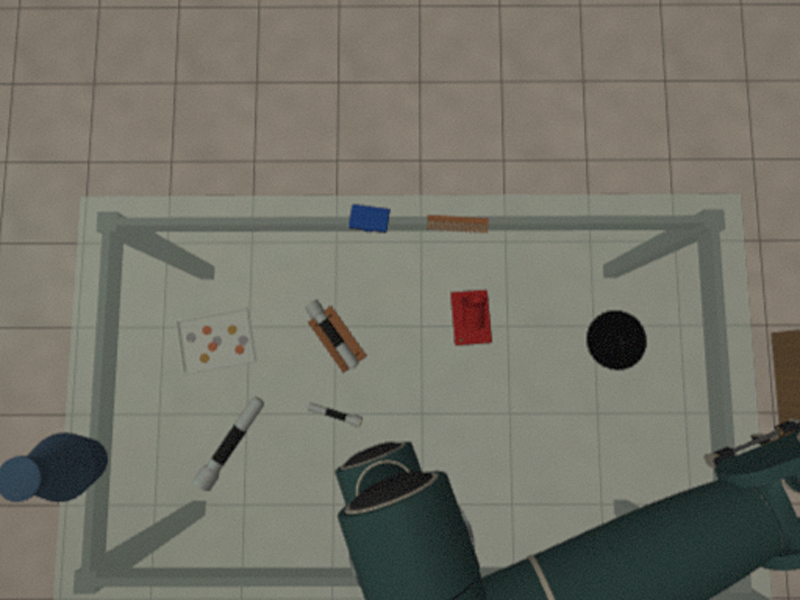

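View pics/side0.png

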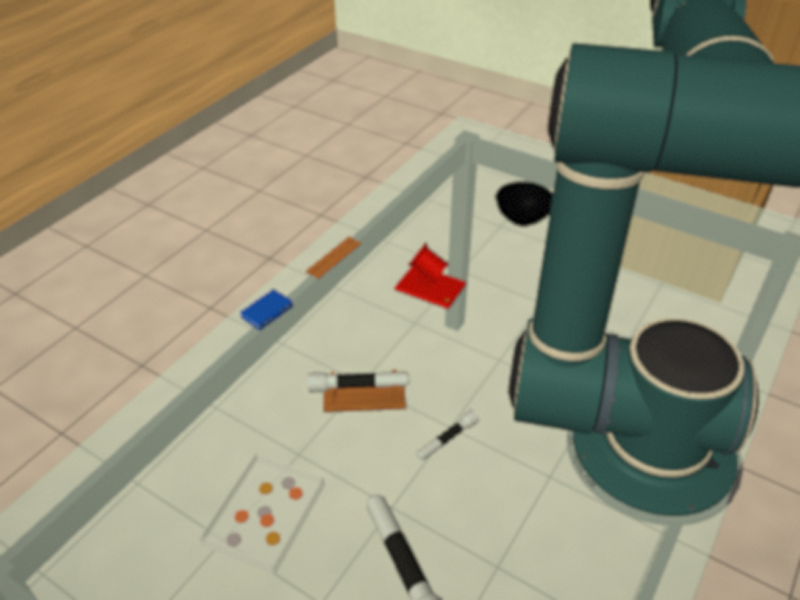

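Things that could be taken for the torch, in the 800x600 top view: a large one at (230,443), a small one at (335,414), and the middle-sized one on the rest at (332,335). I choose the one on the rest and check it, along with the dock at (471,317), in one close crop.

Run:
```python
from rig import *
import cv2,numpy as np
t=get_image("top");s=get_image("side")
def c(im,u,v,w,h):
    return cv2.resize(im[v:v+h,u:u+w],(400,300),interpolation=cv2.INTER_CUBIC)
a=np.vstack([np.hstack([c(t,185,182,60,45+15-15),c(t,272,180,60,45)]),np.hstack([c(s,190,220,80,60),c(s,240,150,80,60)])])
a=cv2.convertScaleAbs(a,alpha=1.2)
cv2.imwrite("pics/crop1.png",a[:,:,::-1])
```

```text
(no output)
```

View pics/crop1.png

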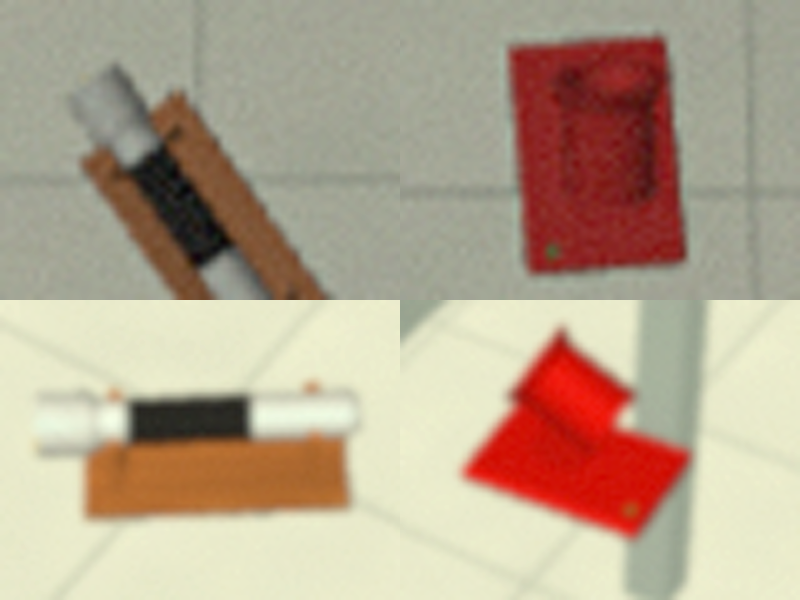

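The crop confirms it: the torch on the rest has its head at the upper left (top view) and its black sleeve midway. The dock is right of it, with its collet leaning away from the robot (about world +x). Next I fit both poses.

```bash
cat > fit.py <<'E'
from rig import *
import cv2,numpy as np
from scipy.optimize import least_squares,minimize
M={n:camera_model(n) for n in("top","side")}
def proj(n,P):
    m=M[n];T=np.linalg.inv(m["world_from_camera"]);q=np.atleast_2d(P)@T[:3,:3].T+T[:3,3]
    return np.c_[m["fx"]*q[:,0]/q[:,2]+m["cx"],m["fy"]*q[:,1]/q[:,2]+m["cy"]]
def rz(a): c,s=np.cos(a),np.sin(a); return np.array([[c,-s,0],[s,c,0],[0,0,1]])
B=np.radians(26);ax=np.array([np.cos(B),0,np.sin(B)]);dn=np.array([np.sin(B),0,-np.cos(B)])
t=np.linspace(0,2*np.pi,40)[:,None]
def ring(z,r): return ax*z+r*(np.cos(t)*dn+np.sin(t)*np.array([0,1,0]))
def dock_mask(n,p,K=8):
    x,y,a,cx,cy=p;R=rz(a);o=np.array([x,y,0])
    box=np.array([[i*.065,j*.045,k] for i in(-1,1) for j in(-1,1) for k in(0,.012)])
    c=np.array([cx,cy,.055]); im=np.zeros((384*K//2,512*K//2),np.uint8)
    parts=[box,c+np.vstack([ring(-.006,.025),ring(.048,.025)]),c+np.vstack([ring(.048,.025),ring(.06,.0315)])]
    for P in parts:
        uv=(proj(n,P@R.T+o)-OFF[n]+.5)*K
        cv2.fillConvexPoly(im,cv2.convexHull(np.round(uv).astype(np.int32)),1)
    return cv2.resize(im[:80*K,:100*K].astype(np.float32),(100,80),interpolation=cv2.INTER_AREA)
OFF={"top":np.array([260,165]),"side":np.array([230,140])}
E
python3 - <<'E'
from fit import *
def px(n,u0,v0,k,pts): return np.c_[[(a+.5)/k-.5+u0 for a,b in pts],[(b+.5)/k-.5+v0 for a,b in pts]]
ut=px("top",185,182,400/60,[(150,162),(217,258),(92,90)]); us=px("side",190,220,5,[(131,119),(249,116),(357,112),(37,122)])
# torch: x,y(tail),yaw,z
def tor(p):
    d=np.array([np.cos(p[2]),np.sin(p[2]),0]);o=np.array([p[0],p[1],p[3]])
    return o,d
def res(p):
    o,d=tor(p); P=lambda *s:o+np.outer(s,d)
    return np.r_[(proj("top",P(.13,.06,.18))-ut).ravel()*[1,1,1,1,.3,.3],(proj("side",P(.13,.06,0,.18))-us).ravel()*[1,1,1,1,.5,.5,.5,.5],(p[3]-.045)*300]
r=least_squares(res,[.5,.1,.5,.045]);print("torch",r.x.round(4),np.degrees(r.x[2]));print(res(r.x).round(1))
o,d=tor(r.x);print("grip",o+.095*d)
obs={}
for n in OFF:
    I=np.mean([get_image(n).astype(np.float32) for _ in range(4)],0);u,v=OFF[n];I=I[v:v+80,u:u+100]
    f=1-I[...,1]/np.maximum(I[...,0],1); f=np.clip(f/ .75,0,1); f[f<.25]=0; obs[n]=f
    print(n,f.sum(),f.max(),np.median(f[f>.5]))
    b=(f>.5).astype(np.uint8);k,l,st,ce=cv2.connectedComponentsWithStats(b);print(st[1:],ce[1:])
    j=1+np.argmax(st[1:,4]); obs[n]=f*cv2.dilate((l==j).astype(np.uint8),np.ones((3,3)))
cost=lambda p:sum(((dock_mask(n,p)-np.minimum(obs[n],1))**2).sum() for n in OFF)
best=None
for y0 in(-.1,-.14):
  for cx in(-.03,0.,.02):
    p0=np.array([.65,y0,.0,cx,0])
    q=minimize(cost,p0,method="Nelder-Mead",options=dict(initial_simplex=np.vstack([p0]+[p0+e for e in np.diag([.03,.03,.1,.03,.01])]),maxiter=700,xatol=1e-4,fatol=.01))
    if best is None or q.fun<best.fun:best=q
p=best.x;print("dock",p.round(4),np.degrees(p[2]),best.fun)
R=rz(p[2]);c=np.array([p[0],p[1],0])+R@[p[3],p[4],.055];print("collet",c,"mouth",c+.06*R@ax)
o=[]
for n in OFF:
    o.append(np.hstack([obs[n],dock_mask(n,p),abs(obs[n]-dock_mask(n,p))]))
cv2.imwrite("pics/fit.png",cv2.resize(np.vstack(o)*255,(750,400)).clip(0,255))
E
```

```text
torch [0.4146 0.1295 0.6128 0.0439] 35.11212852984398
[-0.7 -0.8  0.1  0.5  0.1 -0.3 -0.5  0.   0.8 -0.2  0.3 -0.1  0.2  0.
 -0.3]
grip [0.49234865 0.18417732 0.04389993]
top 759.68396 1.0 0.9726775
[[ 29  21  26  35 783]] [[41.11238825 37.75734355]]
side 950.6305 1.0 1.0
[[ 23  17  45  41 956]] [[45.03661088 38.89121339]]
dock [ 0.5336 -0.1463  0.1339 -0.0223  0.0188] 7.67368794213679 143.77706909179688
collet [ 0.50896589 -0.13068415  0.055     ] mouth [ 0.56241059 -0.12348313  0.08130227][ WARN:0@3.199] global loadsave.cpp:1063 imwrite_ Unsupported depth image for selected encoder is fallbacked to CV_8U.
```

View pics/fit.png

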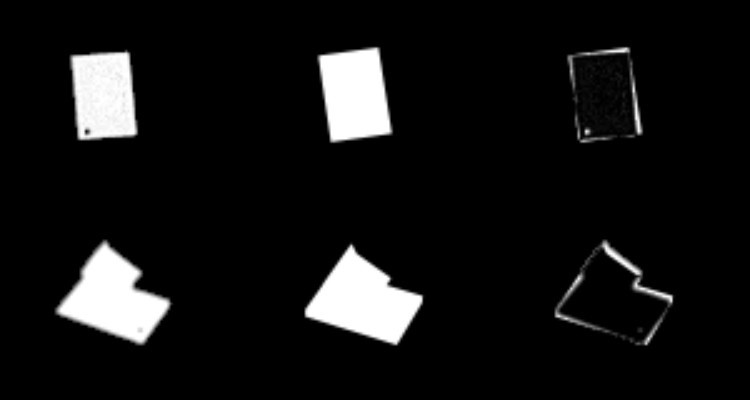

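The silhouette fit stuck in a local minimum: the yaw is too large. I restart it near the seen yaw.

```bash
python3 - <<'E' 2>/dev/null
from fit import *
obs={}
I4={}
for n in OFF:
    I=np.mean([get_image(n).astype(np.float32) for _ in range(4)],0);I4[n]=I;u,v=OFF[n];I=I[v:v+80,u:u+100]
    f=np.clip((1-I[...,1]/np.maximum(I[...,0],1))/.75,0,1)
    # area coverage: linear blend in G channel is ambiguous under shading -> threshold
    f[f<.25]=0; obs[n]=f
def run(names,free,p0):
    cost=lambda q:sum(((dock_mask(n,full(q))-obs[n])**2).sum() for n in names)
    def full(q): r=p0.copy(); r[free]=q; return r
    best=None
    for s in range(6):
        st=p0[free] if best is None else best.x
        rng=np.random.default_rng(s); e=np.array([.01,.01,.05,.015,.008])[free]
        q=minimize(cost,st,method="Nelder-Mead",options=dict(initial_simplex=np.vstack([st]+[st+e*rng.uniform(-1,1,len(free)) for _ in free]),maxiter=500,xatol=1e-4,fatol=.01))
        if best is None or q.fun<best.fun:best=q
    p=full(best.x);R=rz(p[2]);c=np.array([p[0],p[1],0])+R@[p[3],p[4],.055]
    print(names,free,p.round(4),np.degrees(p[2]).round(2),round(best.fun,1),"collet",c.round(4),"mouth",(c+.06*R@ax).round(4));return p
p0=np.array([.535,-.137,-.06,-.02,0.])
for s in(.06,-.06):
    p0[2]=s
    p=run(["top","side"],[0,1,2,3],p0); p=run(["top","side"],[0,1,2,3,4],p)
p1=run(["top"],[0,1,2],p); run(["side"],[0,1,2,3,4],p)
np.save("dock.npy",p)
o=cv2.resize(np.vstack([np.hstack([obs[n],dock_mask(n,p),abs(obs[n]-dock_mask(n,p))]) for n in OFF])*255,(750,400)).clip(0,255)
# zoom top with overlay of ring projections
u,v=OFF["top"];k=10
im=cv2.resize(I4["top"][v+15:v+60,u+20:u+70],(500,450),interpolation=cv2.INTER_CUBIC)*1.6
R=rz(p[2]);ob=np.array([p[0],p[1],0])
for z,r in((.06,.0315),(.06,.0215),(-.006,.025)):
    P=(ob+(np.array([p[3],p[4],.055])+ring(z,r))@R.T); uv=((proj("top",P)-[u+20,v+15]+.5)*k-.5).astype(np.int32)
    cv2.polylines(im,[uv],True,(0,255,0))
full=np.zeros((450,1250,3));full[:,:500]=im.clip(0,255)
full[:400,500:]=o[...,None]
cv2.imwrite("pics/fit2.png",cv2.resize(full,(800,288),interpolation=cv2.INTER_AREA)[...,::-1])
E
```

```text
['top', 'side'] [0, 1, 2, 3] [ 0.533  -0.1444  0.0857 -0.021   0.    ] 4.91 102.0 collet [ 0.5121 -0.1462  0.055 ] mouth [ 0.5658 -0.1416  0.0813]
['top', 'side'] [0, 1, 2, 3, 4] [ 0.5327 -0.1453  0.0718 -0.021   0.0063] 4.11 88.0 collet [ 0.5112 -0.1405  0.055 ] mouth [ 0.565  -0.1366  0.0813]
['top', 'side'] [0, 1, 2, 3] [ 0.5324 -0.1448  0.0716 -0.0193  0.    ] 4.1 101.3 collet [ 0.5132 -0.1462  0.055 ] mouth [ 0.5669 -0.1423  0.0813]
['top', 'side'] [0, 1, 2, 3, 4] [ 0.5334 -0.1452  0.0598 -0.0223  0.0054] 3.43 89.5 collet [ 0.5109 -0.1411  0.055 ] mouth [ 0.5647 -0.1379  0.0813]
['top'] [0, 1, 2] [ 0.5315 -0.1447  0.0666 -0.0223  0.0054] 3.81 35.6 collet [ 0.5089 -0.1408  0.055 ] mouth [ 0.5627 -0.1372  0.0813]
['side'] [0, 1, 2, 3, 4] [ 0.5342 -0.1465  0.0569 -0.0228  0.0074] 3.26 46.7 collet [ 0.511  -0.1404  0.055 ] mouth [ 0.5648 -0.1373  0.0813]
```

View pics/fit2.png

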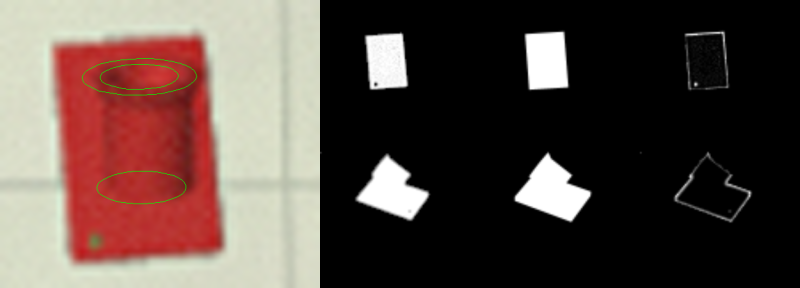

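The top overlay puts the seen collet about 4 mm further to −y than the free fit, which means cy≈0. So I take collet ≈ (0.513, −0.146), yaw ≈ 4°. Torch grip ≈ (0.492, 0.184), yaw 35.1°.

```bash
cat > go.py <<'E'
from rig import *
import numpy as np
from scipy.spatial.transform import Rotation as Ro
def tool_R(yaw,tilt):  # tool x along torch (yaw deg, elevation tilt deg), y horizontal
    return Ro.from_euler("z",yaw,degrees=True)*Ro.from_euler("y",-tilt,degrees=True)*Ro.from_matrix(np.diag([1.,-1,-1]))
def delta(P,yaw,tilt,p=None,R=None):
    s=get_state();p=s["position"] if p is None else p;R=Ro.from_rotvec(s["eef_rot"]) if R is None else R
    G=tool_R(yaw,tilt)
    print("t",s["t"],"j",s["joint_positions"].round(2),"F",s["wrist_force"].round(1),"gap",round(s["finger_gap"],4))
    print("shift(tool now, mm)",(R.inv().apply(np.array(P)-p)*1e3).round(1),"turn(deg)",np.degrees((R.inv()*G).as_rotvec()).round(2))
    print("shift in goal axes",(G.inv().apply(np.array(P)-p)*1e3).round(1))
E
python3 -c "
from go import *
delta([.4923,.1842,.15],35.1,0)"
```

```text
t 1.0 j [-1.23  0.12  1.44 -0.    1.58 -0.04] F [-0.1  0.5 -0.5] gap 0.0927
shift(tool now, mm) [ 525.5 -662.5   68.6] turn(deg) [  0.     0.   -13.22]
shift in goal axes [ 663.1 -524.7   68.7]
```

drive_tool([
  [1,26,-33,0,0,0,0],
  [1,26,-33,0,0,0,0],
  [1,26,-33,0,0,0,0],
  [1,26,-33,0,0,0,0],
  [1,26,-33,0,0,0,0],
  [1,26,-33,0,0,0,0],
  [1,26,-33,0,0,0,0],
  [1,26,-33,0,0,0,0],
  [1,26,-33,0,0,0,0],
  [1,26,-33,0,0,0,0],
], grip_force=30)

```text
t: 2.25
position: [0.3699, -0.222, 0.2188]
eef_rot: [3.084, 0.596, 0.001]
wrist_force: [-0.1, -0.5, -0.1]
finger_gap: 0.0929
finger_force: 0.0
```

drive_tool([
  [1,26,-33,0,0,0,0],
  [1,26,-33,0,0,0,0],
  [1,26,-33,0,0,0,0],
  [1,26,-33,0,0,0,0],
  [1,26,-33,10,0,0,0],
  [1,26,-33,10,0,0,0],
  [1,26,-33,20,0,0,0],
  [1,26,-33,20,0,0,-6.6],
  [1,26,-33,10,0,0,-6.6],
  [1,0,0,0,0,0,0],
])

```text
t: 3.5
position: [0.4712, 0.1425, 0.1476]
eef_rot: [-2.993, -0.953, 0.003]
wrist_force: [0.3, -0.5, -0.0]
finger_gap: 0.0926
finger_force: 0.0
```

Run:
```python
from go import *
from fit import proj
import cv2
delta([.4923,.1842,.026],35.1,0)
t=get_image("top");s=get_image("side")
def c(im,u,v,w,h): return cv2.resize(im[v:v+h,u:u+w],(400,400*h//w),interpolation=cv2.INTER_CUBIC)
cv2.imwrite("pics/above.png",np.hstack([c(t,175,170,80,80),c(s,180,170,110,110)])[:,:,::-1])
p=get_state();R=Ro.from_rotvec(p["eef_rot"]);print(p["position"])
for n in("top","side"): print(n,proj(n,p["position"]))
```

```text
t 3.5 j [ 0.24 -0.26  1.92  0.    1.49  1.2 ] F [ 0.3 -0.5 -0. ] gap 0.0926
shift(tool now, mm) [ 41.4 -21.7 121.6] turn(deg) [-0.05  0.09  0.22]
shift in goal axes [ 41.2 -22.  121.6]
[0.47149558 0.14062957 0.1486787 ]
top [[220.68707742 216.88166981]]
side [[241.80692697 210.11310121]]
```

View pics/above.png

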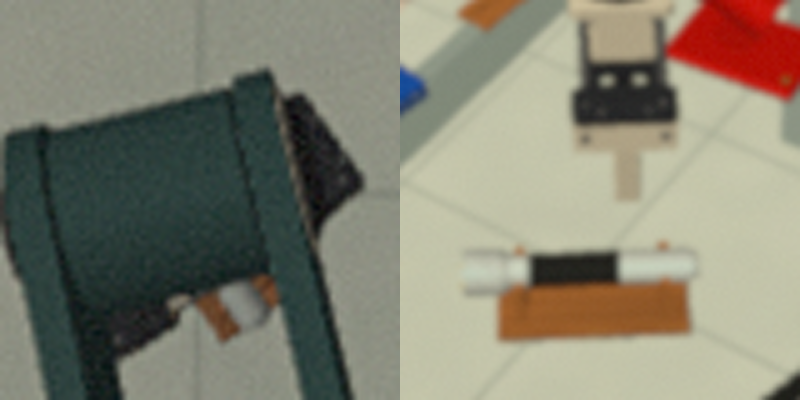

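The side view shows the fingers aligned across the sleeve (crop near (628,200)), with the sleeve centre at (575,268). I shift over it, descend and grip.

drive_tool([
  [1,14,-7.5,0,0,0,0],
  [1,14,-7.5,0,0,0,0],
  [1,13,-6.8,10,0,0,0],
  [1,0,0,25,0,0,0],
  [1,0,0,25,0,0,0],
  [1,0,0,25,0,0,0],
  [1,0,0,20,0,0,0],
  [1,0,0,12,0,0,0],
  [1,0,0,5,0,0,0],
  [1,0,0,0,0,0,0],
])

```text
t: 4.85
position: [0.4928, 0.1821, 0.0269]
eef_rot: [-2.996, -0.947, -0.0]
wrist_force: [-0.4, -0.3, 1.3]
finger_gap: 0.0929
finger_force: 0.0
```

Run:
```python
from go import *
delta([.4923,.1842,.026],35.1,0)
```

```text
t 4.85 j [ 0.31 -0.09  1.97  0.    1.26  1.26] F [-0.4 -0.3  1.3] gap 0.0929
shift(tool now, mm) [ 0.8 -2.   0.9] turn(deg) [ 0.   -0.01 -0.03]
shift in goal axes [ 0.8 -2.   0.9]
```

drive_tool([
  [1,0.8,-2,1,0,0,0],
  [-1,0,0,0,0,0,0],
  [-1,0,0,0,0,0,0],
  [-1,0,0,0,0,0,0],
  [-1,0,0,0,0,0,0],
  [-1,0,0,0,0,0,0],
  [-1,0,0,0,0,0,0],
  [-1,0,0,0,0,0,0],
  [-1,0,0,0,0,0,0],
  [-1,0,0,0,0,0,0],
], grip_force=45)

```text
t: 6.1
position: [0.4921, 0.1841, 0.0257]
eef_rot: [-2.996, -0.947, -0.0]
wrist_force: [-0.3, -0.5, 0.6]
finger_gap: 0.0244
finger_force: 45.0
```

Run:
```python
from go import *
delta([.4923,.1842,.026],35.1,0)
```

```text
t 6.1 j [ 0.31 -0.09  1.97  0.    1.26  1.27] F [-0.3 -0.5  0.6] gap 0.0244
shift(tool now, mm) [ 0.2  0.  -0.3] turn(deg) [ 0.   -0.   -0.02]
shift in goal axes [ 0.2  0.  -0.3]
```

Gripped. I lift and compute the pre-insertion pose, with the tail 25 mm outside the mouth.

drive_tool([
  [-1,0,0,-10,0,0,0],
  [-1,0,0,-15,0,0,0],
  [-1,0,0,-25,0,0,0],
  [-1,0,0,-30,0,0,0],
  [-1,0,0,-30,0,0,0],
  [-1,0,0,-30,0,0,0],
  [-1,0,0,-25,0,0,0],
  [-1,0,0,-10,0,0,0],
  [-1,0,0,0,0,0,0],
  [-1,0,0,0,0,0,0],
])

```text
t: 7.35
position: [0.4918, 0.184, 0.1996]
eef_rot: [2.996, 0.947, -0.002]
wrist_force: [0.1, -0.2, -2.4]
finger_gap: 0.0248
finger_force: 45.0
```

```bash
cat >> go.py <<'E'
def insert_pose(tail,C=(.5125,-.146,.055),yaw=4.,g=.095,tilt=26.):
    R=tool_R(yaw,tilt).as_matrix(); return np.array(C)+(tail+g)*R[:,0]+.019*R[:,2]
E
python3 - <<'E'
from go import *
P=insert_pose(.085);print(P);delta(P,4,26)
E
```

```text
[ 0.6821976  -0.13413359  0.11682972]
t 7.35 j [ 0.31 -0.21  1.79 -0.    1.57  1.27] F [ 0.1 -0.2 -2.4] gap 0.0248
shift(tool now, mm) [-26.9 369.8  82.6] turn(deg) [-7.05 25.44 30.54]
shift in goal axes [114.5 330.6 147.9]
```

drive_tool([
  [-1,0,0,0,0,0,7.8],
  [-1,0,0,0,0,0,7.8],
  [-1,0,0,0,0,0,7.8],
  [-1,0,0,0,0,0,7.7],
  [-1,0,0,0,0,8.7,0],
  [-1,0,0,0,0,8.7,0],
  [-1,0,0,0,0,8.6,0],
  [-1,6,15,0,0,0,0],
  [-1,11,33,0,0,0,0],
  [-1,11,33,0,0,0,0],
])

```text
t: 8.6
position: [0.5226, 0.1044, 0.212]
eef_rot: [-3.044, -0.107, -0.701]
wrist_force: [-0.1, 0.7, -1.8]
finger_gap: 0.0246
finger_force: 45.0
```

drive_tool([
  [-1,12,35,0,0,0,0],
  [-1,12,35,0,0,0,0],
  [-1,12,35,0,0,0,0],
  [-1,12,35,0,0,0,0],
  [-1,12,35,10,0,0,0],
  [-1,12,35,20,0,0,0],
  [-1,14,25,20,0,0,0],
  [-1,7,10,20,0,0,0],
  [-1,0,0,15,0,0,0],
  [-1,0,0,0,0,0,0],
])

```text
t: 9.85
position: [0.6597, -0.1303, 0.1751]
eef_rot: [-3.044, -0.106, -0.698]
wrist_force: [0.6, -0.5, -2.0]
finger_gap: 0.0249
finger_force: 45.0
```

Run:
```python
from go import *
P=insert_pose(.085);delta(P,4,26)
```

```text
t 9.85 j [-0.31 -0.14  1.81  0.19  1.05  1.14] F [ 0.6 -0.5 -2. ] gap 0.0249
shift(tool now, mm) [-5.4  5.4 62.1] turn(deg) [-0.06  0.17 -0.03]
shift in goal axes [-5.6  5.4 62.1]
```

drive_tool([
  [-1,-2,2,10,0,0,0],
  [-1,-2,2,15,0,0,0],
  [-1,-1,1,15,0,0,0],
  [-1,0,0,12,0,0,0],
  [-1,0,0,7,0,0,0],
  [-1,0,0,3,0,0,0],
  [-1,0,0,0,0,0,0],
  [-1,0,0,0,0,0,0],
  [-1,0,0,0,0,0,0],
  [-1,0,0,0,0,0,0],
])

```text
t: 11.1
position: [0.6834, -0.1344, 0.1196]
eef_rot: [-3.044, -0.106, -0.703]
wrist_force: [-0.3, -0.6, -1.7]
finger_gap: 0.0248
finger_force: 45.0
```

Run:
```python
from go import *
from fit import proj
import cv2
P=insert_pose(.085);delta(P,4,26)
s0=get_state();R=Ro.from_rotvec(s0["eef_rot"]).as_matrix();p=s0["position"]
g=p-.019*R[:,2];tail=g-.095*R[:,0];print("tail",tail,"dir",R[:,0])
pan=[]
for n,(u,v,w,h) in dict(top=(270,160,60,90),side=(225,130,60,90)).items():
    im=np.mean([get_image(n).astype(np.float32) for _ in range(4)],0).clip(0,255)
    k=400/w;c=(cv2.resize(im[v:v+h,u:u+w],(400,600),interpolation=cv2.INTER_CUBIC)*1.2).clip(0,255).astype(np.uint8)
    a=tool_R(4,26).as_matrix()[:,0];C=np.array([.5125,-.146,.055])
    for X,Y,col in((C,C+.06*a,(0,255,0)),(tail,tail+.06*R[:,0],(0,0,255))):
        q=((proj(n,np.array([X,Y]))-[u,v]+.5)*k-.5).round().astype(int);print(n,q.tolist())
        cv2.line(c,tuple(map(int,q[0])),tuple(map(int,q[1])),col,1)
    pan.append(c)
cv2.imwrite("pics/pre.png",np.hstack(pan)[:,:,::-1])
```

```text
t 11.1 j [-0.3  -0.05  1.82  0.2   0.95  1.12] F [-0.3 -0.6 -1.7] gap 0.0248
shift(tool now, mm) [-2.3 -0.4  2. ] turn(deg) [ 0.02 -0.02 -0.02]
shift in goal axes [-2.3 -0.4  2. ]
tail [ 0.58991074 -0.1409283   0.09503421] dir [0.89649205 0.06231359 0.43865593]
top [[222, 315], [220, 210]]
top [[219, 162], [216, 52]]
side [[377, 289], [279, 213]]
side [[236, 176], [139, 101]]
```

View pics/pre.png

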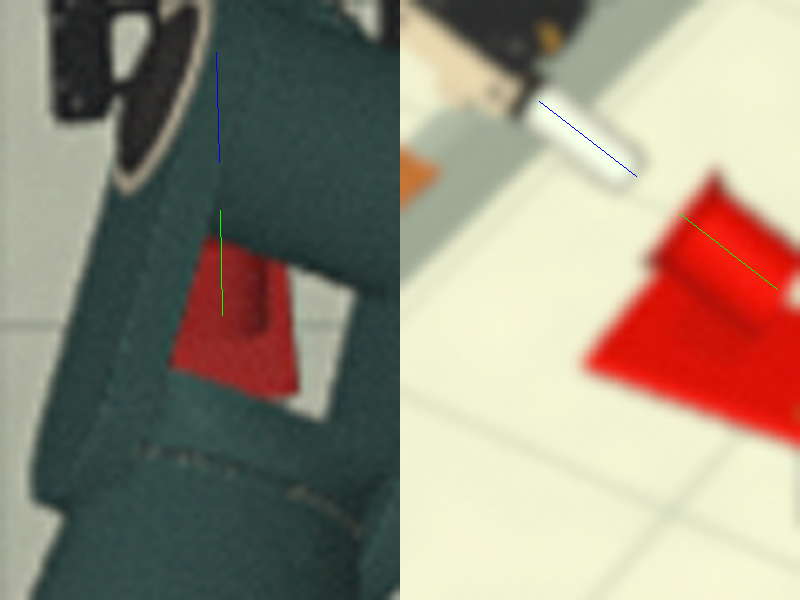

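The side view shows the torch tail at about (632,177), on the predicted blue axis. The collet mouth centre is near (683,217), possibly slightly below the green axis. I measure the edge offsets numerically.

```bash
cat > edge.py <<'E'
from go import *
from fit import proj,M
import cv2
from scipy.ndimage import map_coordinates
n="side"
def offs(F,o,d,zs,r,cam,lab,span=5):
    # silhouette lines of cylinder at o+z d, radius r(z); offset of measured 50% edge outward, px
    for sgn in(1,-1):
        out=[]
        for z,rr in zip(zs,r):
            c=o+z*d;v=c-cam;v/=np.linalg.norm(v);m=np.cross(d,v);m/=np.linalg.norm(m)
            q=proj(n,np.array([c,c+sgn*rr*m]));e=q[1]-q[0];e/=np.linalg.norm(e)
            s=np.arange(-span,span+.01,.1);pts=q[1]+s[:,None]*e
            f=map_coordinates(F,[pts[:,1],pts[:,0]],order=1)
            a,b=f[:15].mean(),f[-15:].mean();h=f-(a+b)/2;k=np.where(np.sign(h[:-1])!=np.sign(h[1:]))[0]
            out.append((round(z*1e3),round(a,2),round(b,2),[round(s[i],1) for i in k][:3]))
        print(lab,sgn,"outward dir",e.round(2),out)
def run(C=(.5125,-.146,.055),yaw=4.):
    im=np.mean([get_image(n).astype(np.float32) for _ in range(6)],0)
    red=1-im[...,1]/im[...,0]; sat=1-im.min(2)/im.max(2)
    cam=M[n]["world_from_camera"][:3,3];a=tool_R(yaw,26).as_matrix()[:,0]
    offs(red,np.array(C),a,[.01,.02,.03,.04,.058],[.025]*4+[.0308],cam,"collet")
    s=get_state();R=Ro.from_rotvec(s["eef_rot"]).as_matrix();t=s["position"]-.019*R[:,2]-.095*R[:,0]
    offs(sat,t,R[:,0],[.01,.02,.03,.04,.05],[.013]*5,cam,"torch",3.5)
    # end positions along axis
    for lab,F,o,d in(("tail",sat,t,R[:,0]),):
        q=proj(n,np.array([o,o+.02*d]));e=q[0]-q[1];L=np.linalg.norm(e);e/=L;s=np.arange(-6,6,.1);p=q[0]+s[:,None]*e
        f=map_coordinates(F,[p[:,1],p[:,0]],order=1);print(lab,"px/mm",L/20,f[::8].round(2))
E
python3 -c "
from edge import *
run()"
```

```text
collet 1 outward dir [-0.61  0.79] [(10, np.float32(0.91), np.float32(0.9), [np.float64(-4.6), np.float64(0.4)]), (20, np.float32(0.91), np.float32(0.91), [np.float64(-4.3), np.float64(-3.3), np.float64(3.9)]), (30, np.float32(0.91), np.float32(0.91), [np.float64(-0.5), np.float64(0.2), np.float64(3.2)]), (40, np.float32(0.91), np.float32(0.91), [np.float64(-2.9), np.float64(-1.3), np.float64(-0.8)]), (58, np.float32(0.46), np.float32(0.04), [np.float64(-1.0)])]
collet -1 outward dir [ 0.61 -0.79] [(10, np.float32(0.91), np.float32(-0.02), [np.float64(-1.3)]), (20, np.float32(0.92), np.float32(-0.01), [np.float64(-1.3)]), (30, np.float32(0.91), np.float32(-0.01), [np.float64(-1.3)]), (40, np.float32(0.91), np.float32(-0.01), [np.float64(-1.3)]), (58, np.float32(0.43), np.float32(-0.01), [np.float64(-1.5)])]
torch 1 outward dir [-0.61  0.79] [(10, np.float32(0.09), np.float32(0.14), [np.float64(-0.1)]), (20, np.float32(0.1), np.float32(0.14), [np.float64(-0.1)]), (30, np.float32(0.1), np.float32(0.13), [np.float64(0.1)]), (40, np.float32(0.09), np.float32(0.13), [np.float64(0.0)]), (50, np.float32(0.1), np.float32(0.12), [np.float64(0.3)])]
torch -1 outward dir [ 0.61 -0.79] [(10, np.float32(0.1), np.float32(0.14), [np.float64(-0.7)]), (20, np.float32(0.1), np.float32(0.13), [np.float64(-0.8)]), (30, np.float32(0.1), np.float32(0.13), [np.float64(-0.5)]), (40, np.float32(0.1), np.float32(0.12), [np.float64(-0.5)]), (50, np.float32(0.1), np.float32(0.12), [np.float64(-0.5)])]
tail px/mm 0.3091698717446446 [0.1  0.1  0.1  0.09 0.09 0.1  0.1  0.11 0.13 0.13 0.13 0.13 0.13 0.13
 0.13]
```

Relative to the torch, the collet sits about 1.5 mm toward +y and down. I correct for that and advance into the funnel (tail to about 48 mm), watching force.

drive_tool([
  [-1,0,-1.3,3,0,0,0],
  [-1,-6,0,0,0,0,0],
  [-1,-6,0,0,0,0,0],
  [-1,-6,0,0,0,0,0],
  [-1,-5,0,0,0,0,0],
  [-1,-5,0,0,0,0,0],
  [-1,-4,0,0,0,0,0],
  [-1,-3,0,0,0,0,0],
  [-1,0,0,0,0,0,0],
  [-1,0,0,0,0,0,0],
])

```text
t: 13.05
position: [0.6533, -0.1352, 0.1015]
eef_rot: [-3.044, -0.106, -0.703]
wrist_force: [0.2, 1.0, -2.8]
finger_gap: 0.0247
finger_force: 45.0
```

```bash
cat >> go.py <<'E'
def rel():
    s=get_state();R=Ro.from_rotvec(s["eef_rot"]).as_matrix();t=s["position"]-.019*R[:,2]-.095*R[:,0]
    G=tool_R(4,26).as_matrix()
    print("tail in goal axes mm",((t-[.5125,-.146,.055])@G*1e3).round(1),"F tool",(s["wrist_force"]@R).round(1),"T tool",(s["wrist_torque"]@R).round(2),"turn",np.degrees((Ro.from_matrix(R).inv()*tool_R(4,26)).as_rotvec()).round(2),"gap",s["finger_gap"].round(4),"t",s["t"])
E
python3 -c "
from go import *
rel()"
```

```text
Traceback (most recent call last):
  File "go.py", line 17, in rel
    print("tail in goal axes mm",((t-[.5125,-.146,.055])@G*1e3).round(1),"F tool",(s["wrist_force"]@R).round(1),"T tool",(s["wrist_torque"]@R).round(2),"turn",np.degrees((Ro.from_matrix(R).inv()*tool_R(4,26)).as_rotvec()).round(2),"gap",s["finger_gap"].round(4),"t",s["t"])
                                                                                                                                                                                                                                             ^^^^^^^^^^^^^^^^^^^^^
AttributeError: 'float' object has no attribute 'round'
```

```bash
sed -i 's/s\["finger_gap"\].round(4)/s["finger_gap"]/' go.py; python3 -c "
from go import *
rel()"
```

```text
tail in goal axes mm [52.3 -1.   1.2] F tool [-0.9 -1.   2.6] T tool [ 0.05 -0.39  0.06] turn [ 0.01 -0.01 -0.02] gap 0.02465804233967562 t 13.05
```

drive_tool([
  [-1,-2,0,0,0,0,0],
  [-1,-2,0,0,0,0,0],
  [-1,-2,0,0,0,0,0],
  [-1,-2,0,0,0,0,0],
  [-1,-1,0,0,0,0,0],
  [-1,0,0,0,0,0,0],
  [-1,0,0,0,0,0,0],
  [-1,0,0,0,0,0,0],
  [-1,0,0,0,0,0,0],
  [-1,0,0,0,0,0,0],
])

```text
t: 14.3
position: [0.6451, -0.1357, 0.0974]
eef_rot: [-3.044, -0.106, -0.703]
wrist_force: [-0.3, -0.2, -2.2]
finger_gap: 0.0251
finger_force: 45.0
```

```bash
python3 -c "
from go import *
rel()"
```

```text
tail in goal axes mm [43.1 -1.   1.2] F tool [-1.3  0.2  1.8] T tool [ 0.03 -0.36  0.02] turn [ 0.01  0.   -0.02] gap 0.025130866723035227 t 14.3
```

drive_tool([
  [-1,-2,0,0,0,0,0],
  [-1,-2,0,0,0,0,0],
  [-1,-2,0,0,0,0,0],
  [-1,-2,0,0,0,0,0],
  [-1,-2,0,0,0,0,0],
  [-1,0,0,0,0,0,0],
  [-1,0,0,0,0,0,0],
  [-1,0,0,0,0,0,0],
  [-1,0,0,0,0,0,0],
  [-1,0,0,0,0,0,0],
])

```text
t: 15.55
position: [0.6362, -0.1364, 0.093]
eef_rot: [-3.044, -0.106, -0.703]
wrist_force: [-0.8, -0.0, -2.3]
finger_gap: 0.0249
finger_force: 45.0
```

```bash
python3 -c "
from go import *
rel()"
```

```text
tail in goal axes mm [33.2 -1.   1.2] F tool [-1.7 -0.   1.7] T tool [ 0.04 -0.39  0.05] turn [ 0.01  0.   -0.02] gap 0.024851835404114443 t 15.55
```

drive_tool([
  [-1,-2,0,0,0,0,0],
  [-1,-2,0,0,0,0,0],
  [-1,-2,0,0,0,0,0],
  [-1,-2,0,0,0,0,0],
  [-1,-2,0,0,0,0,0],
  [-1,-2,0,0,0,0,0],
  [-1,0,0,0,0,0,0],
  [-1,0,0,0,0,0,0],
  [-1,0,0,0,0,0,0],
  [-1,0,0,0,0,0,0],
])

```text
t: 16.8
position: [0.6255, -0.1371, 0.0878]
eef_rot: [-3.044, -0.106, -0.703]
wrist_force: [0.1, 0.1, -2.1]
finger_gap: 0.0248
finger_force: 45.0
```

Run:
```python
from go import *
import cv2
rel()
im=get_image("side")[130:220,230:350]
cv2.imwrite("pics/in.png",cv2.resize(im,(800,600),interpolation=cv2.INTER_CUBIC)[:,:,::-1])
```

```text
tail in goal axes mm [21.2 -1.   1.2] F tool [-0.8 -0.   2. ] T tool [ 0.03 -0.38 -0.02] turn [ 0.01 -0.   -0.02] gap 0.024843224271157933 t 16.8
```

View pics/in.png

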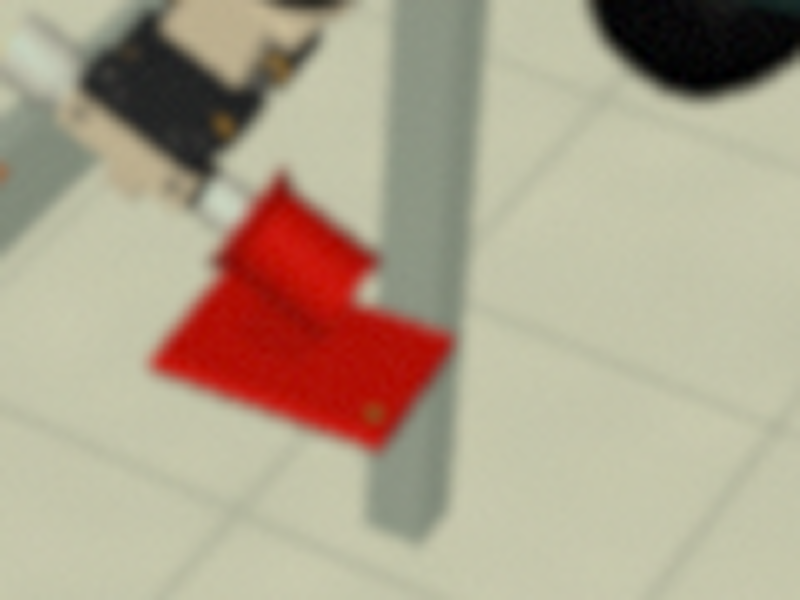

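The torch (bare part at (222,203)) is going centrally into the mouth at (250,220) with no side force. Now I push through the seal.

drive_tool([
  [-1,-1.5,0,0,0,0,0],
  [-1,-1.5,0,0,0,0,0],
  [-1,-1.5,0,0,0,0,0],
  [-1,-1.5,0,0,0,0,0],
  [-1,-1.5,0,0,0,0,0],
  [-1,-1.5,0,0,0,0,0],
  [-1,-1.5,0,0,0,0,0],
  [-1,-1.5,0,0,0,0,0],
  [-1,0,0,0,0,0,0],
  [-1,0,0,0,0,0,0],
])

```text
t: 18.1
position: [0.6146, -0.1379, 0.0824]
eef_rot: [-3.044, -0.106, -0.702]
wrist_force: [3.2, -0.1, -0.5]
finger_gap: 0.0249
finger_force: 45.0
```

```bash
python3 -c "
from go import *
rel()"
```

```text
tail in goal axes mm [ 9.  -1.   1.3] F tool [2.6 0.3 1.9] T tool [-0.08  0.1  -0.01] turn [ 0.01  0.02 -0.02] gap 0.024901144981953602 t 18.1
```

drive_tool([
  [-1,-1,0,0,0,0,0],
  [-1,-1,0,0,0,0,0],
  [-1,-1,0,0,0,0,0],
  [-1,-1,0,0,0,0,0],
  [-1,-1,0,0,0,0,0],
  [-1,-1,0,0,0,0,0],
  [-1,-1,0,0,0,0,0],
  [-1,0,0,0,0,0,0],
  [-1,0,0,0,0,0,0],
  [-1,0,0,0,0,0,0],
])

```text
t: 19.35
position: [0.6081, -0.1383, 0.0791]
eef_rot: [-3.044, -0.106, -0.702]
wrist_force: [1.0, -0.6, -1.3]
finger_gap: 0.0251
finger_force: 45.0
```

```bash
python3 -c "
from go import *
rel()"
```

```text
tail in goal axes mm [ 1.8 -1.1  1.3] F tool [0.3 0.7 1.6] T tool [-0.06 -0.16 -0.02] turn [-0.    0.04 -0.02] gap 0.025123250380729947 t 19.35
```

drive_tool([
  [-1,-0.5,0,0,0,0,0],
  [-1,-0.5,0,0,0,0,0],
  [-1,-0.5,0,0,0,0,0],
  [-1,-0.5,0,0,0,0,0],
  [-1,-0.5,0,0,0,0,0],
  [-1,-0.5,0,0,0,0,0],
  [-1,-0.5,0,0,0,0,0],
  [-1,-0.5,0,0,0,0,0],
  [-1,0,0,0,0,0,0],
  [-1,0,0,0,0,0,0],
])

```text
t: 20.6
position: [0.6058, -0.1387, 0.0789]
eef_rot: [-3.044, -0.105, -0.707]
wrist_force: [11.0, 0.9, 2.2]
finger_gap: 0.0252
finger_force: 45.0
```

```bash
python3 -c "
from go import *
rel()"
```

```text
tail in goal axes mm [-0.5 -0.8  0.8] F tool [10.9 -0.1  2.9] T tool [-0.01  1.58  0.03] turn [ 0.05 -0.16 -0.02] gap 0.025215499513855377 t 20.6
```

drive_tool([
  [-1,-0.7,0,0,0,0,0],
  [-1,-0.7,0,0,0,0,0],
  [-1,-0.7,0,0,0,0,0],
  [-1,-0.7,0,0,0,0,0],
  [-1,-0.7,0,0,0,0,0],
  [-1,0,0,0,0,0,0],
  [-1,0,0,0,0,0,0],
  [-1,0,0,0,0,0,0],
  [-1,0,0,0,0,0,0],
  [-1,0,0,0,0,0,0],
])

```text
t: 21.85
position: [0.6051, -0.1392, 0.0803]
eef_rot: [-3.042, -0.105, -0.718]
wrist_force: [26.3, 3.3, 8.2]
finger_gap: 0.0247
finger_force: 45.0
```

Run:
```python
from go import *
import cv2
rel()
from fit import proj
s=get_state();R=Ro.from_rotvec(s["eef_rot"]).as_matrix();t=s["position"]-.019*R[:,2]-.095*R[:,0]
print("px of tail+60",(proj("side",t+.06*R[:,0])-[255,145])*10)
im=np.mean([get_image("side").astype(np.float32) for _ in range(4)],0)[145:190,255:315]
cv2.imwrite("pics/home.png",cv2.resize(im,(600,450),interpolation=cv2.INTER_CUBIC).clip(0,255)[:,:,::-1])
```

```text
tail in goal axes mm [-0.6 -0.4 -0.1] F tool [27.4 -1.5  4.5] T tool [0.25 4.43 0.09] turn [ 0.13 -0.55 -0.03] gap 0.024689163740726595 t 21.85
px of tail+60 [[115.83530482 166.45287066]][ WARN:0@1.236] global loadsave.cpp:1063 imwrite_ Unsupported depth image for selected encoder is fallbacked to CV_8U.
```

View pics/home.png

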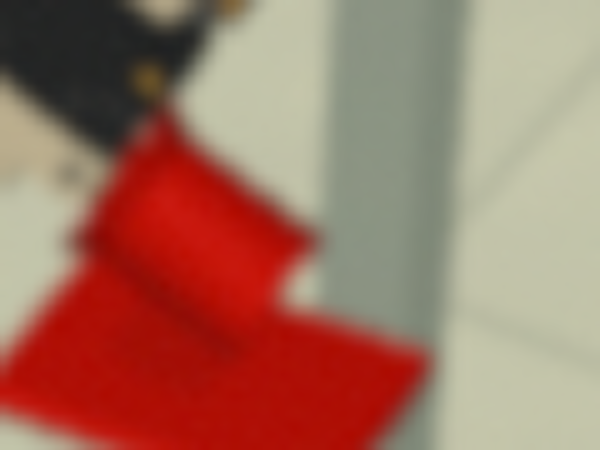

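The force rose to 27 N with no advance and the sleeve edge is level with the rim, so the torch is bottomed. I relax the push, open, and retreat along the tool axis.

drive_tool([
  [-1,1,0,0,0,0,0],
  [-1,1,0,0,0,0,0],
  [-1,1,0,0,0,0,0],
  [-1,0.8,0,0,0,0,0],
  [-1,0,0,0,0,0,0],
  [-1,0,0,0,0,0,0],
  [-1,0,0,0,0,0,0],
  [-1,0,0,0,0,0,0],
  [-1,0,0,0,0,0,0],
  [-1,0,0,0,0,0,0],
])

```text
t: 23.3
position: [0.6058, -0.1387, 0.0788]
eef_rot: [-3.044, -0.105, -0.706]
wrist_force: [8.5, 0.8, 3.0]
finger_gap: 0.025
finger_force: 45.0
```

```bash
python3 -c "
from go import *
rel()"
```

```text
tail in goal axes mm [-0.5 -0.8  0.9] F tool [ 9.  -0.2  1.1] T tool [-0.03  1.25  0.01] turn [ 0.04 -0.12 -0.02] gap 0.024965170520819105 t 23.3
```

Still home under a light 9 N push. Opening.

drive_tool([
  [-0.2,0.5,0,0,0,0,0],
  [0.2,0,0,0,0,0,0],
  [0.6,0,0,0,0,0,0],
  [1,0,0,0,0,0,0],
  [1,0,0,0,0,0,0],
  [1,0,0,0,0,0,0],
  [1,0,0,0,0,0,0],
  [1,0,0,0,0,0,0],
  [1,0,0,0,0,0,0],
  [1,0,0,0,0,0,0],
])

```text
t: 24.55
position: [0.6055, -0.1385, 0.078]
eef_rot: [-3.044, -0.106, -0.703]
wrist_force: [0.5, -0.3, -0.6]
finger_gap: 0.0925
finger_force: 0.0
```

drive_tool([
  [1,0,0,-8,0,0,0],
  [1,0,0,-15,0,0,0],
  [1,0,0,-20,0,0,0],
  [1,0,0,-25,0,0,0],
  [1,0,0,-25,0,0,0],
  [1,0,0,-25,0,0,0],
  [1,0,0,-25,0,0,0],
  [1,0,0,-15,0,0,0],
  [1,0,0,0,0,0,0],
  [1,0,0,0,0,0,0],
])

```text
t: 25.8
position: [0.5363, -0.1433, 0.2192]
eef_rot: [-3.044, -0.105, -0.701]
wrist_force: [0.2, -0.3, -0.1]
finger_gap: 0.0931
finger_force: 0.0
```

Run:
```python
from go import *
import cv2
rel()
im=np.mean([get_image("side").astype(np.float32) for _ in range(4)],0)[105:195,220:340]
cv2.imwrite("pics/end.png",cv2.resize(im,(800,600),interpolation=cv2.INTER_CUBIC).clip(0,255).astype(np.uint8)[:,:,::-1])
```

```text
tail in goal axes mm [  -1.5   -1.1 -156.1] F tool [0.1 0.3 0.2] T tool [ 0.06 -0.15  0.02] turn [-0.01  0.05 -0.04] gap 0.09308335126019955 t 25.8
```

View pics/end.png

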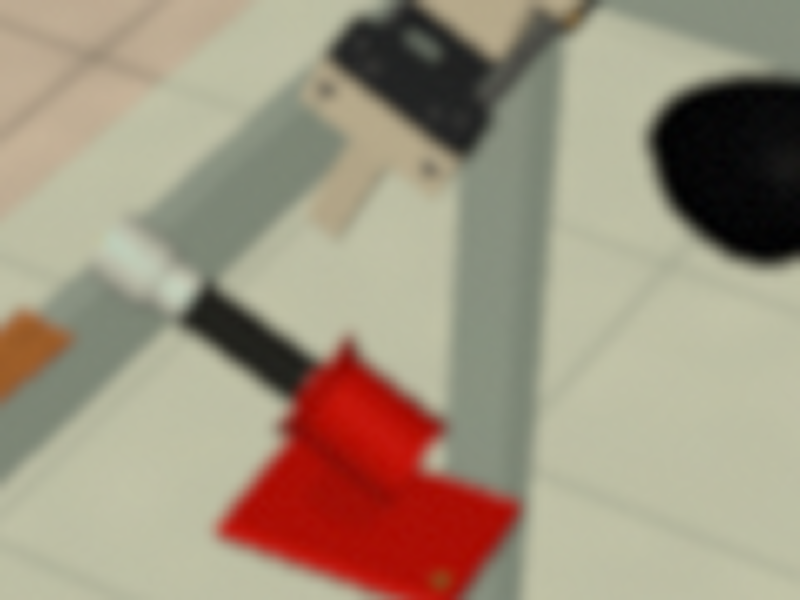

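The torch is in the collet with its sleeve edge at the rim (300,385) and no bare silver showing. It sags slightly, and the gripper is clear at (330,230). Handing in.

```bash
python3 -c "
from rig import *
print(close_job())"
```

```text
the job is handed in; nothing more can be done
None
```

The torch was pushed tail first past the seal until it stopped hard on the collet floor, then let go with the gripper clear; I steered clear of the bowl, tray, tin and comb, and handed the job in after about 26 s.

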